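Put the three props back on their own pads

ROBOT

A 6-joint arm with a two-finger parallel gripper is mounted at the origin on the work surface. World frame = base frame: x ahead of the robot, y to its left, z up, the work surface at z = 0. Lengths are in mm, angles in rad, forces in N, time in s.
With the tool pointing down it reaches from about 300 to 775 mm from the base axis. Payload 14.6 kg.
Tool frame: the origin (TCP) lies on the centre line of the jaws, within the pads' length; the fingertips stand 19 mm ahead of it and the grasp point (between the pads) is the TCP (bot.tip_reach is the distance from the TCP to the fingertips, in mm); z points along the fingers, y is the line along which they close (so a half turn about z gives the same grasp; the last joint's range is limited). The gripper opens to 85 mm and grips with 20 to 120 N. Pads are 22 mm wide; open, the fingers measure 114 mm over their backs; the gripper's body (76 mm by 85 mm) begins 54 mm behind the grasp point. The pads swing forward as they close: fully open they stand 13 mm farther back than shut.
Start: joints at [1.188, 0.3, 1.521, -0, 1.321, -0.067], TCP at [170.815, 522.792, 250.281] pointing down, gripper open.
Joint ranges: [-3.03, 3.03], [-0.79, 2.21], [0.23, 2.52], [-1.04, 4.18], [0, 3.07], [-2.55, 2.55]. Speed limits (rad/s): [2.22, 2.22, 2.57, 3.14, 3.14, 3.14].

INTERFACE

Orientations are given as a unit quaternion [w, x, y, z].
In Python, from rig import bot gives the robot as it stands. Calls block until the motion is done:
- bot.move_to(position, orientation): joint-space move of the TCP to a pose.
- bot.servo_line(position, attitude=None, speed=150, until_force=None): straight line of the TCP; attitude=None keeps the orientation; speed is the mean speed in mm/s. With until_force (N) it stops when the force on the tool has changed by that much, and returns True; else False.
- bot.move_joints(angles): joint-space move.
- bot.move_gripper(opening, grip_force=None): finger opening in mm; grip_force is the grip in N (None keeps the last); returns when the fingers have stopped.
- bot.dwell(seconds).
- bot.ik(position, orientation): joint angles nearest the present ones, or None.
- bot.read_state(): the state.
- bot.read_camera(name): name is "side" or "top"; returns a dict with "image" (420x560x3 uint8, blue, green, red), "depth" (420x560 float32, mm along the optical axis (not along the pixel's ray), 0 where there is no reading), "fovy" (degrees; the focal length in pixels is half the picture's height over the tangent of half this angle, whatever the lens; pixels are square), "cx", "cy" (the principal point, pixels), "eye" and "attitude" of the camera in the world. Camera axes: x right, y down, z forward; pixel columns grow to the right and rows downward; lengths in mm; the calibration is good to about 2 mm. A picture is of the moment at which its call begins.
A pose or a line that the arm cannot do raises bot.MotionError and nothing moves.
- bot.finish_job(): hands the job in; it is judged then, once.
The state is a dict: "clock": time; "joint_positions": joint angles; "qvel": joint speeds; "effort": joint torques, N m; "ee_pos": TCP position; "tool_rot": TCP orientation; "ft_force": force on the tool from outside, world axes, zero at the start; "moment": the same for the moment, N m; "grip_width": finger opening in mm; "grip_force": force on a finger pad.
Only numpy, scipy, OpenCV 4.12 (cv2) and the standard library are available. Lean on these libraries where they do the work, as an engineer would, in place of code of your own. Each camera call takes 0.05 s, during which the arm holds its last target. There are 200 camera calls.

TASK

The bell, the ashtray and the abacus have been set out on one another's pads: move each to the black rubber pad of its own shape (bell on the round one, ashtray on the square one, abacus on the long one, lying along it), centred and flat, first resting one of them, let go, about the middle of the empty six-sided board to make room. Keep the props upright, set them down rather than drop them, and never put one on the bare counter, only on the pads and the board. Leave the pen, the candlestick and the cash box where they are.

Things in the scene. Friction and masses are not known exactly. Their poses are not given: they have to be found in the camera images.
- bell: chrome desk bell on a black foot: upright cylinder 60 mm across from its underside to 28 mm height, domed above that to 46 mm, small push knob on top to 54 mm (nothing to press in: it is rigid). About 0.16 kg. Origin: centre of its underside, z up. Starts on the square pad.
- ashtray: square amber glass ashtray, 62 x 62 mm, 30 mm high, upright outer sides, open on top with a notch in the middle of each wall (walls 8 mm thick). About 0.18 kg. Origin: centre of its underside, x and y square to its sides, z up. Starts on the long pad.
- abacus: small wooden abacus lying flat, frame 120 mm (its x) by 60 mm (its y), 18 mm high, red beads on rods inside the frame; can be taken across its 60 mm width at mid-length. About 0.10 kg. Origin: centre of its underside, z up. Starts on the round pad.
- round_pad: round black rubber pad, 104 mm across, 6 mm thick, fixed to the counter: the bell's own place. Origin: centre of its underside, on the counter.
- square_pad: square black rubber pad, 95 x 95 mm, 6 mm thick, fixed: the ashtray's own place. Origin: centre of its underside.
- long_pad: long black rubber pad, 150 mm (its x) by 85 mm (its y), 6 mm thick, fixed: the abacus's own place, the abacus's length along the pad's. Origin: centre of its underside.
- hex_board: six-sided brown wooden board, 140 mm across the corners, 121 mm across the flats, 6 mm thick, fixed, empty at the start: the free spot. Origin: centre of its underside.
- pen: bystander: black fountain pen, 136 mm long (its x), 14 mm thick, lying on the counter. Origin: underside of its middle. Do not disturb.
- candlestick: bystander: brass candlestick, 128 mm high, foot 84 mm across, standing on the counter. Origin: centre of its foot. Do not disturb.
- cash_box: bystander: closed grey tin cash box, 119 (its x) x 156 (its y) x 82 mm high, wire handle on top to 101 mm. Origin: centre of its underside. Do not disturb.
Things that resemble listed ones, but are neither listed nor needed, are in the scene too. What is meant by the ashtray is not blue, purple or red, and is the larger of those in its own colour.

How it is judged:
By the outcome, as a careful person would: the job done as asked, in the order asked, and still so for the second after the job is handed in, with the robot touching nothing.
It also fails if it takes over 112 s, if anything falls off the work surface, if the arm or the gripper's body presses on something with over 40 N, if the wrist force passes 120 N, or if a joint passes its speed limit or range.

## Working session

There is one attempt and no reset: what is moved stays moved. The work goes in short steps, each a Python script; the robot and the scene stay as the last script left them, time stands still between calls to the robot, and variables do not carry over. Pictures are saved under pics/ and viewed, at most 14 in all, crops included, and the job is handed in when it is done.

```bash
ls; mkdir -p pics; python3 - <<'E'
from rig import bot
import cv2,pickle
for n in("top","side"):
    c=bot.read_camera(n); cv2.imwrite(f"pics/{n}0.png",c["image"]); pickle.dump(c,open(f"{n}0.pkl","wb"))
    print(n,{k:v for k,v in c.items() if k not in("image","depth")},(c["depth"]>0).mean())
print(bot.read_state())
E
```

```text
pics
top {'fovy': 47.03525474694964, 'cx': 275.2437859056169, 'cy': 208.16254818786751, 'eye': array([ 345.90089514,  -22.9822405 , 1058.45358833]), 'attitude': array([-0.08288845,  0.73449141, -0.66925557,  0.07582117])} 0.9959566326530612
side {'fovy': 42.097849414101574, 'cx': 289.80760187771705, 'cy': 208.65360513303648, 'eye': array([ -28.84885082, -598.41421001, 1090.11641747]), 'attitude': array([-0.29614439,  0.87824358, -0.35261362,  0.12903626])} 0.9958971088435374
{'clock': 0.1, 'joint_positions': array([ 1.18844776e+00,  3.00410366e-01,  1.52154058e+00, -6.95819941e-06,
        1.32071022e+00, -6.66219745e-02]), 'qvel': array([-0.0006759 , -0.00117662, -0.00226794, -0.00108955,  0.00104256,
       -0.00039571]), 'effort': array([ 1.12934391e-03, -5.44375169e+01, -3.62366903e+01, -7.34758260e-05,
        3.11105163e-03, -3.94859705e-05]), 'ee_pos': array([170.71983948, 522.62275197, 249.77175257]), 'tool_rot': array([-1.15642255e-04,  1.57207559e-01,  9.87565440e-01, -5.21602311e-04]), 'ft_force': array([ 0.5276729 , -0.21919802,  0.25634763]), 'moment': array([0.02913236, 0.0154327 , 0.0042708 ]), 'grip_force': 0.0, 'grip_width': 85.38496751288896}
```

View pics/top0.png

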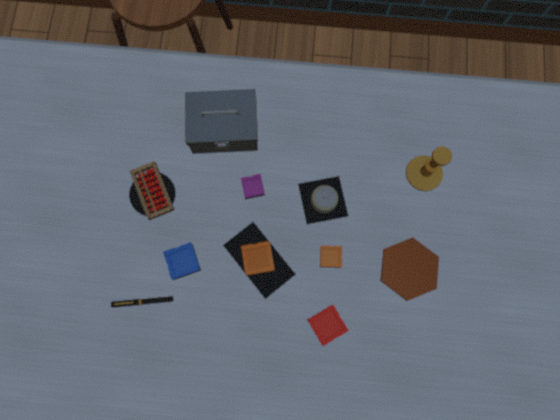

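View pics/side0.png

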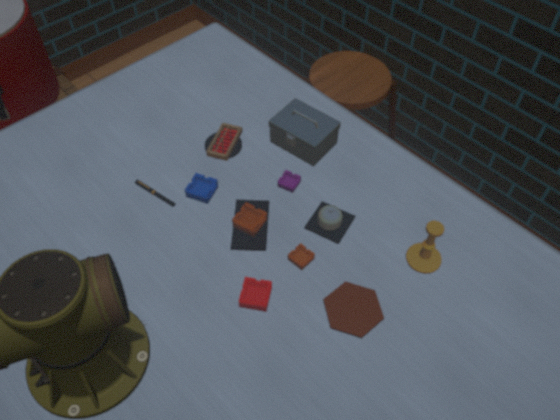

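The top view shows these ashtray candidates:
- Orange at (258,258), on the long pad.
- A smaller orange one at (331,257), on the counter.
- Blue at (182,261), red at (328,325) and purple at (253,187).

The one I want is (258,258): it is amber and the larger of the two. The bell is at (324,199) on the square pad, the abacus at (153,190) on the round pad, and the hex board at (410,268).

```bash
cat > h.py <<'E'
import numpy as np,cv2
from scipy.spatial.transform import Rotation as R
def cam(c):
    f=c["image"].shape[0]/2/np.tan(np.radians(c["fovy"])/2)
    q=c["attitude"]; return f,R.from_quat([q[1],q[2],q[3],q[0]]).as_matrix()
def toplane(c,px,z):
    f,M=cam(c); px=np.atleast_2d(px).astype(float)
    d=np.c_[(px[:,0]-c["cx"])/f,(px[:,1]-c["cy"])/f,np.ones(len(px))]@M.T
    return (c["eye"]+d*((z-c["eye"][2])/d[:,2])[:,None])[:,:2]
def blobs(c,lo,hi,amin=60):
    m=cv2.inRange(cv2.cvtColor(c["image"],cv2.COLOR_BGR2HSV),np.array(lo),np.array(hi))
    cs,_=cv2.findContours(m,cv2.RETR_EXTERNAL,cv2.CHAIN_APPROX_NONE)
    return [k[:,0] for k in cs if cv2.contourArea(k)>=amin]
def rect(c,k,z):
    p=toplane(c,k,z).astype(np.float32); (x,y),(w,h),a=cv2.minAreaRect(p)
    if w<h: w,h,a=h,w,a+90
    return np.round([x,y,w,h,(a+90)%180-90],1)
E
python3 - <<'E'
import pickle,cv2,numpy as np
from h import *
c=pickle.load(open("top0.pkl","rb")); s=pickle.load(open("side0.pkl","rb"))
hsv=cv2.cvtColor(c["image"],cv2.COLOR_BGR2HSV)
for n,p in dict(counter=(300,380),black=(333,215),lp=(280,280),rp=(136,200),ash=(258,258),small=(331,257),hex=(410,268),bell=(322,195),ab=(143,185),abframe=(168,212),foot=(418,180)).items():
    x,y=p; print(n,hsv[y,x],c["depth"][y,x],toplane(c,p,0)[0].round())
for nm,d in(("top",c),("side",s)):
  print(nm)
  for k in blobs(d,(0,0,0),(180,255,45),150): print("dark",k.mean(0).round(),rect(d,k,6))
  for k in blobs(d,(4,120,60),(20,255,255)): print("orange",k.mean(0).round(),rect(d,k,6),len(k))
a=cv2.resize(c["image"][150:310,110:370],None,fx=3,fy=3,interpolation=cv2.INTER_CUBIC)
cv2.imwrite("pics/crop.png",cv2.convertScaleAbs(a,alpha=1.6))
E
```

```text
counter [108  47 131] 1003.0888 [227. -86.]
black [ 98 102  30] 1078.4222 [ 584. -131.]
lp [105  51  30] 1042.4574 [429. -26.]
rp [70 25 31] 1083.4032 [577. 314.]
ash [ 14 169 122] 1045.3313 [472.  26.]
small [ 13 137 134] 1055.3419 [ 489. -133.]
hex [ 11 159  90] 1047.4783 [ 481. -307.]
bell [108  40 108] 1043.7343 [ 628. -104.]
ab [  2 157  99] 1078.0741 [613. 304.]
abframe [130  19  82] 1069.5754 [556. 238.]
foot [ 23 139 110] 1089.7888 [ 683. -319.]
top
dark [272. 273.] [ 4.435e+02  3.000e-01  8.030e+01  7.490e+01 -4.570e+01]
dark [244. 245.] [496.5  51.6  80.2  68.1 -45.5]
dark [136. 199.] [575.8 314.4  73.2  18.1  28.7]
dark [323. 200.] [ 615.5 -105.1   91.    90.5   16.4]
dark [223. 146.] [720.6 135.5 159.4  23.4 -81.7]
dark [196.  37.] [992.5 231.1  88.4  17.2  25.7]
dark [120.  31.] [991.  419.2  80.5  19.9  21.1]
dark [394.  14.] [1080.2 -230.2  861.6  118.9  -84.7]
orange [331. 256.] [ 490.1 -131.5   44.2   41.7    4.1] 75
orange [257. 258.] [472.1  27.6  68.3  66.6  15.4] 111
orange [409. 269.] [ 479.7 -304.4  132.5  116.4  -62.9] 166
orange [430. 167.] [ 715.3 -341.2   5
[... 2221 characters left out ...]
15.  16.] [1456.3  281.7  260.   137.4   63.3]
dark [379.   4.] [1419.3  420.1  111.6   93.5  -42.4]
dark [350.   6.] [1360.7  490.2  160.1   77.7  -89.1]
dark [303.  25.] [1172.4  511.   874.8  311.8  -66.6]
dark [172.   8.] [ 8.866e+02  9.098e+02  1.425e+02  5.920e+01 -6.000e-01]
dark [150.   5.] [840.4 981.3 126.9  65.8  -1.3]
dark [91. 14.] [6.6340e+02 1.0607e+03 1.7530e+02 7.7400e+01 7.0000e-01]
dark [65. 10.] [6.0830e+02 1.1476e+03 1.6650e+02 7.9100e+01 8.0000e-01]
dark [45. 25.] [ 526.9 1102.4  351.2  124.1   67.7]
orange [301. 256.] [ 490.  -128.6   45.2   44.4    4.8] 55
orange [250. 217.] [476.7  37.3  71.5  69.2 -76.9] 85
orange [345.  81.] [1075.1  234.6  256.7  238.5  -76.1] 414
```

View pics/crop.png

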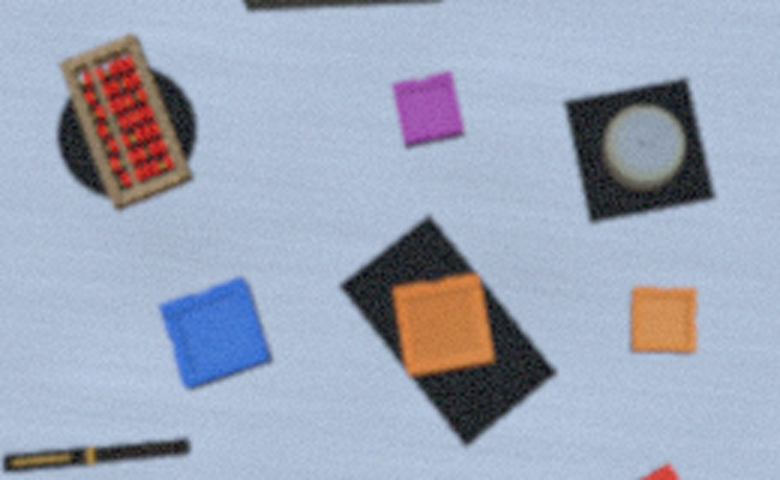

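The crop confirms the amber ashtray on the long pad is clearly larger than the amber one to its right. Next I'll measure everything in both views.

```bash
cat >> h.py <<'E'
from scipy.optimize import least_squares
ROI=dict(top=dict(round=(118,155,188,228),square=(292,170,355,232),long=(218,215,302,305),hex=(370,228,450,308)),
         side=dict(round=(198,115,250,165),square=(298,198,360,248),long=(222,192,280,256),hex=(312,272,395,345)))
def mask(c,kind,roi,thr):
    x0,y0,x1,y1=roi; h=cv2.cvtColor(cv2.GaussianBlur(c["image"],(3,3),0),cv2.COLOR_BGR2HSV)[y0:y1,x0:x1].astype(int)
    H,S,V=h[...,0],h[...,1],h[...,2]
    if kind=="dark": m=V<thr
    elif kind=="warm": m=((H<28)|(H>165))&(S>60)&(V>thr)
    elif kind=="bell": m=V>=thr
    m=m.astype(np.uint8)
    n,l,st,_=cv2.connectedComponentsWithStats(m)
    return m,l,st,(x0,y0)
def contour(m,o):
    cs,_=cv2.findContours(m,cv2.RETR_EXTERNAL,cv2.CHAIN_APPROX_NONE)
    return np.vstack([k[:,0] for k in cs if cv2.contourArea(k)>12])+np.array(o)
def circ(p,r=None):
    f=lambda v:np.hypot(*(p-v[:2]).T)-(v[2] if r is None else r)
    v0=list(p.mean(0))+([50] if r is None else [])
    return least_squares(f,v0,loss="soft_l1",f_scale=2).x.round(1)
E
python3 - <<'E'
import pickle
from h import *
for n in("top","side"):
    c=pickle.load(open(n+"0.pkl","rb")); r=ROI[n]; T=60
    for pad in("square","long"):
        m,l,st,o=mask(c,"dark",r[pad],T); print(n,pad,rect(c,contour(m,o),6))
    m,l,st,o=mask(c,"dark",r["round"],T); k=contour(m,o); p=toplane(c,cv2.convexHull(k)[:,0],6); 
    print(n,"round hull circ",circ(p),circ(p,52))
    for nm,pad,z,t in(("ash","long",21,70),("abacus","round",15,55),("hexb","hex",6,40)):
        m,l,st,o=mask(c,"warm",r[pad],t); m=cv2.morphologyEx(m,cv2.MORPH_CLOSE,np.ones((5,5)))
        k=contour(m,o); print(n,nm,rect(c,k,z), toplane(c,[np.array(list(cv2.moments(cv2.convexHull(k)).values())[1:3])/cv2.moments(cv2.convexHull(k))["m00"]],z).round(1))
    m,l,st,o=mask(c,"bell",r["square"],T); cx=l.shape[1]//2; lab=l[l.shape[0]//2-3,cx]; mm=(l==lab).astype(np.uint8)
    k=contour(mm,o); print(n,"bell",circ(toplane(c,cv2.convexHull(k)[:,0],22)),len(k))
    for nm,b,hi in(("purple",(140,80,40),(165,255,255)),):
        for k in blobs(c,b,hi): print(n,nm,rect(c,k,10))
from rig import bot; print(bot.tip_reach)
E
```

```text
top square [ 615.6 -105.2   91.9   91.8   16.5]
top long [468.6  24.3 146.5  81.   44.1]
top round hull circ [593.7 278.7  49.9] [593.6 278.6]
top ash [470.   27.2  66.4  65.3  15.6] [[469.7  27. ]]
top abacus [599.5 278.8 119.1  62.   28.6] [[598.7 278.4]]
top hexb [ 479.5 -304.4  134.6  118.4  -63.1] [[ 478.7 -304.3]]
top bell [ 615.9 -107.8   29.8] 74
top purple [631.5  55.2  48.5  44.5  17.3]
side square [ 610.2 -107.1   87.6   87.1   16.8]
side long [463.6  21.8 142.9  77.4  43.8]
side round hull circ [588.8 275.3  46.2] [597.8 279. ]
side ash [468.9  29.   73.9  72.5  14.7] [[468.9  28.8]]
side abacus [595.8 277.1 120.2  54.6  28.1] [[593.7 276.4]]
side hexb [ 476.1 -306.   130.7  117.   -62.6] [[ 474.3 -306.8]]
side bell [ 602.  -111.   104.9] 220
side purple [628.8  55.8  53.8  48.3  15.9]
19.0
```

```bash
cat >> h.py <<'E'
def quat(yaw): # tool down, closing line at yaw-90deg
    q=(R.from_euler("z",yaw)*R.from_euler("x",np.pi)).as_quat(); return [q[3],*q[:3]]
def best(bot,pos,closedeg):
    """orientation closing along world angle closedeg (mod 180), nearest in joints"""
    out=[]
    for a in(0,180):
        q=quat(np.radians(closedeg+90+a)); j=bot.ik(pos,q)
        if j is not None: out.append((abs(j[5]),q))
    return min(out,key=lambda t:t[0])[1]
def show(bot,t=""):
    s=bot.read_state(); print(t,"t%.1f"%s["clock"],s["ee_pos"].round(1),"w%.1f f%.1f"%(s["grip_width"],s["grip_force"]),s["ft_force"].round(1))
E
python3 - <<'E'
from rig import bot
from h import *
x,y=614,-108.5; q=best(bot,[x,y,180],16.6)
bot.move_gripper(75,30)
bot.move_to([x,y,180],q); show(bot)
bot.servo_line([x,y,45],speed=150)
print(bot.servo_line([x,y,20],speed=25,until_force=5)); show(bot,"touch")
z=bot.read_state()["ee_pos"][2]
bot.servo_line([x,y,z+7],speed=40); bot.move_gripper(50,30); show(bot,"grip")
E
```

```text
t3.1 [ 614.1 -107.7  180.1] w75.4 f0.0 [-0.3  0.2 -0.7]
False
touch t5.3 [ 614.1 -108.5   20.2] w75.1 f0.0 [ 0.4  0.9 -0.8]
grip t5.9 [ 614.1 -108.5   27.6] w59.1 f32.3 [-1.9  1.3  4.9]
```

```bash
cat >> h.py <<'E'
def carry(bot,x,y,closedeg,zp,fz=150,open_to=78):
    """lift, carry, set down at TCP height zp (guarded), release, retreat"""
    p=bot.read_state()["ee_pos"]; bot.servo_line([p[0],p[1],fz],speed=120); show(bot,"lifted")
    q=best(bot,[x,y,fz],closedeg); bot.move_to([x,y,fz],q)
    bot.servo_line([x,y,zp+12],speed=130)
    bot.dwell(.15); print("contact",bot.servo_line([x,y,zp-3],speed=15,until_force=3)); show(bot,"down")
    bot.dwell(.1); bot.move_gripper(open_to); p=bot.read_state()["ee_pos"]; bot.servo_line([p[0],p[1],fz],speed=150); show(bot,"away")
def grasp(bot,x,y,closedeg,z,fz=150,force=30):
    q=best(bot,[x,y,fz],closedeg); bot.move_to([x,y,fz],q); bot.servo_line([x,y,z],speed=110)
    bot.move_gripper(45,force); show(bot,"grip")
E
python3 - <<'E'
from rig import bot
from h import *
a=np.degrees(np.arctan2(-305.5,477.5))
carry(bot,477.5,-305.5,a+90,27.5)
E
```

```text
lifted t7.1 [ 613.7 -108.4  149.1] w58.8 f32.5 [-0.5 -0.8 -1.5]
contact True
down t10.8 [ 477.4 -305.5   27.6] w58.7 f33.1 [-1.9  1.   6.3]
away t12.2 [ 476.7 -304.9  149.1] w77.6 f0.0 [-0.3  0.2  0.6]
```

```bash
python3 - <<'E'
from rig import bot
from h import *
grasp(bot,469.5,28,15.2,25)
carry(bot,613,-106,16.6,25)
import pickle
for n in("top","side"):
    c=bot.read_camera(n); cv2.imwrite(f"pics/{n}1.png",c["image"]); pickle.dump(c,open(n+"1.pkl","wb"))
E
```

```text
grip t15.3 [469.7  28.   25.6] w61.5 f32.8 [-3.  -0.2  6.1]
lifted t16.5 [469.4  28.  149.3] w61.5 f33.1 [-0.9 -0.4 -2.4]
contact True
down t19.2 [ 612.9 -106.    25.7] w61.3 f34.1 [-2.4  0.1  6.8]
away t20.6 [ 612.  -105.8  148.9] w78.0 f0.0 [-0.3 -0.9 -0.5]
```

View pics/side1.png

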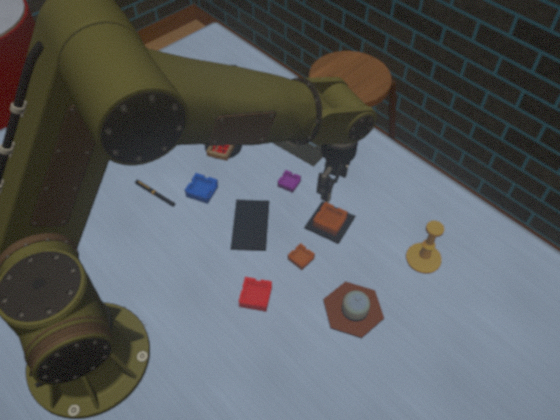

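The ashtray sits on the square pad at (330,218) and the bell on the board at (355,304). The long pad at (250,225) is free, so the abacus is next.

```bash
python3 - <<'E'
from rig import bot
from h import *
import pickle
grasp(bot,597,277.7,118.4,21.5)
carry(bot,466,23,134,21.5)
grasp(bot,477.5,-305.5,np.degrees(np.arctan2(-305.5,477.5))+90,27.5)
p=bot.read_state()["ee_pos"]; bot.servo_line([*p[:2],200],speed=130)
for n in("top","side"):
    c=bot.read_camera(n); cv2.imwrite(f"pics/{n}2.png",c["image"]); pickle.dump(c,open(n+"2.pkl","wb"))
show(bot)
E
```

```text
grip t24.1 [597.3 277.8  22.3] w59.1 f33.3 [-1.1 -0.5  5.6]
lifted t25.3 [597.  277.7 149. ] w59.5 f32.6 [ 0.  -0.  -0.7]
contact True
down t28.3 [465.9  23.   22.3] w59.2 f33.7 [-2.9 -0.3  8.2]
away t29.7 [465.2  23.  149.2] w78.0 f0.0 [-0.6  0.1 -0.2]
grip t32.6 [ 477.8 -305.7   28.4] w59.1 f31.3 [-2.4  2.2  6.7]
 t34.1 [ 477.6 -305.6  199.3] w59.1 f32.5 [ 0.   0.1 -1.5]
```

View pics/top2.png

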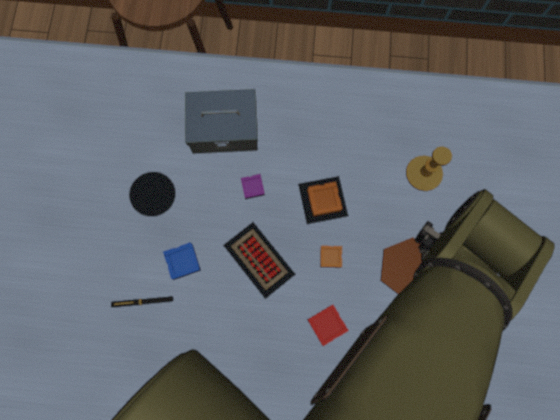

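View pics/side2.png

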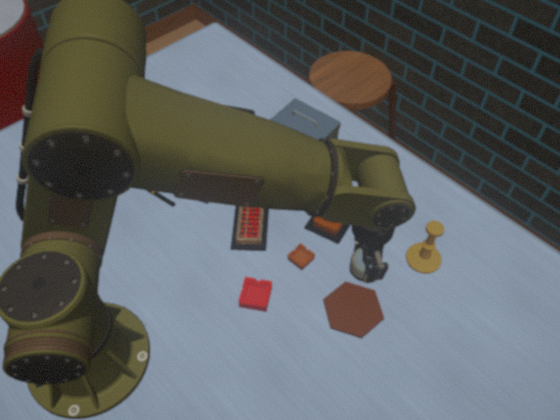

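The abacus (260,259) and ashtray (324,199) are on their own pads, the bell is in the gripper, and the round pad (152,194) is free. I'll measure the round pad and the two placements.

```bash
python3 - <<'E'
import pickle
from h import *
c=pickle.load(open("top2.pkl","rb")); r=ROI["top"]
m,l,st,o=mask(c,"dark",r["round"],60); print("round",circ(toplane(c,cv2.convexHull(contour(m,o))[:,0],6)))
for nm,pad,z,t in(("ash","square",21,70),("abacus","long",15,55)):
    m,l,st,o=mask(c,"dark",r[pad],60); print(pad,rect(c,contour(m,o),6))
    m,l,st,o=mask(c,"warm",r[pad],t); m=cv2.morphologyEx(m,cv2.MORPH_CLOSE,np.ones((5,5))); print(nm,rect(c,contour(m,o),z))
E
```

```text
round [594.1 278.8  49.8]
square [ 615.7 -105.2   91.4   91.    16.4]
ash [ 615.5 -107.4   67.8   67.4   17. ]
long [468.8  24.5 145.9  80.5  44.1]
abacus [468.5  23.9 123.4  62.   44.1]
```

```bash
python3 - <<'E'
from rig import bot
from h import *
import pickle
carry(bot,591.6,277.7,115,28,fz=200)
bot.move_to([300,-380,250],best(bot,[300,-380,250],38)); bot.dwell(.3)
c=bot.read_camera("top"); cv2.imwrite("pics/top3.png",c["image"]); show(bot)
m,l,st,o=mask(c,"dark",ROI["top"]["round"],60); print("round",circ(toplane(c,cv2.convexHull(contour(m,o))[:,0],6)))
mm=(mask(c,"bell",ROI["top"]["round"],60)[1]); n=mm[(194-155),(152-118)]; print("bell",circ(toplane(c,cv2.convexHull(contour((mm==n).astype(np.uint8),o))[:,0],22)))
E
```

```text
lifted t34.4 [ 477.6 -305.5  199.8] w58.6 f32.5 [ 0.1  0.3 -1.3]
contact True
down t38.8 [591.5 277.6  28.5] w58.7 f33.0 [-1.6 -0.9  6.7]
away t40.5 [590.8 277.3 198.9] w78.2 f0.0 [ 0.3 -0.2 -1. ]
 t43.4 [ 300.1 -379.9  250. ] w77.9 f0.0 [ 0.4  0.9 -0. ]
round [593.8 278.6  50. ]
bell [597.6 281.5  29.9]
```

View pics/top3.png

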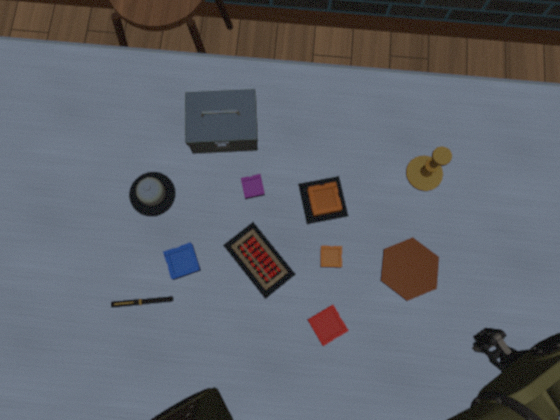

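The bell is on the round pad at (150,191). With parallax from its black foot allowed for, it is about 1–2 mm off centre. The pen, candlestick and cash box look unmoved, so I'm handing in.

```bash
python3 -c "
from rig import bot
print(bot.finish_job())"
```

```text
the job is handed in; nothing more can be done
None
```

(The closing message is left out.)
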